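Set a balancing valve and lock its setting with a hex driver

ROBOT

A 6-joint arm with a two-finger parallel gripper is mounted at the origin on the work surface. World frame = base frame: x ahead of the robot, y to its left, z up, the work surface at z = 0. Lengths are in m, angles in rad, forces in N, time in s.
With the tool pointing down it reaches from about 0.35 to 0.975 m from the base axis. Payload 4.9 kg.
Tool frame: the origin (TCP) lies at the very end of the fingers, on their centre line; the grasp point (between the pads) lies 19 mm behind it; z points along the fingers, y is the line along which they close (so a half turn about z gives the same grasp; the last joint's range is limited). The gripper opens to 85 mm and grips with 20 to 120 N. Pads are 22 mm wide; open, the fingers measure 114 mm over their backs; the gripper's body (76 mm by 85 mm) begins 54 mm behind the grasp point. The pads swing forward as they close: fully open they stand 13 mm farther back than shut.
Start: joints at [1.042, 0.053, 1.613, -0, 1.476, -0.119], TCP at [0.249, 0.573, 0.231] pointing down, gripper open.
Joint ranges: [-3.01, 3.01], [-1.01, 2.22], [0.06, 2.58], [-1.02, 4.17], [0.09, 2.62], [-3.14, 3.14]. Speed limits (rad/s): [2.57, 2.57, 3.14, 3.14, 3.14, 3.14].

INTERFACE

Orientations are given as a unit quaternion [w, x, y, z].
In Python, from plant import manip gives the robot as it stands.
- The arm moves only by the tool play_rows, never from a script. Its argument "series" is a list that holds one entry, the list of rows, each a list of 7 numbers: the shift along the world's x, y, z in m, then the turn, a rotation vector about the world's x, y, z in degrees, then the opening, from 0 (shut) to 1 (fully open). In form: [[[dx, dy, dz, rx, ry, rz, grip], ...]]. A call has 1 to 10 rows; each row shifts and turns the commanded pose from where the row before left it; what a row does not reach is not made up. A row lasts 1/10 s, in which the tool goes at most 50 mm and 8.59 degrees, less where a joint would pass 70% of its speed; a pose out of reach is approached as far as the arm can. A call with a gripper value outside its range is refused whole. The fingers move at their own pace and stop on an object; the grip force is fixed at half the most. Time passes only in rows, so rows that do not move let the fingers close. It gives the time, the measured TCP pose, the force, the opening and the grip force at its end, in the units of the state.
- manip.state(): the state, without advancing time (a new reading comes with each control period).
- manip.grab_frame(name): name is "side" or "top" or "wrist"; returns a dict with "frame" (480x640x3 uint8, blue, green, red), "mtx" (3x3 intrinsics, pixels), "R" (3x3) and "t" (3): a world point X has camera coordinates R X + t. Camera axes: x right, y down, z forward; pixel columns grow to the right and rows downward; lengths in m; the calibration is good to about 2 mm. A picture is of the moment at which its call begins. There is no depth.
- manip.job_done(): hands the job in; it is judged then, once.
The state is a dict: "time": time; "joint_pos": joint angles; "joint_vel": joint speeds; "joint_efforts": joint torques, N m; "tool_pos": TCP position; "tool_rot": TCP orientation; "contact_force": force on the tool from outside, world axes, zero at the start; "ft_torque": the same for the moment, N m; "gripper_width": opening from 0.0 (shut) to 1.0 (fully open); "grasp_force": force on a finger pad.
Only numpy, scipy, OpenCV 4.12 (cv2) and the standard library are available. Lean on these libraries where they do the work, as an engineer would, in place of code of your own. Each camera call takes 0.05 s, during which the arm holds its last target. There are 200 camera calls.

TASK

Turn the hand wheel of the balancing valve until its white pointer stands on line 4 of the scale (the wide mark is 0), then lock that setting: put the larger hex driver into the socket sunk in the wheel's centre and run the lock screw clockwise until it comes to its stop, without forcing it so far that the wheel moves off line 4. Then take the driver out and stand it back in a hole of the wooden block, and leave the other things where they lie.

Things in the scene. Friction and masses are not known exactly. Their poses are not given: they have to be found in the camera images.
- valve: brass balancing valve in a 28 mm copper pipe lying along its x axis, fixed to the deck. Origin on the deck straight below the upright spindle axis. A grey ribbed hand wheel sits on top, from 118 to 150 mm above the deck; just under it, at 110 to 117 mm, is a flat aluminium scale collar of 48 mm radius
- scale_zero (a point): the wide mark (0) on the scale collar, 41 mm from the spindle axis, 117 mm above the deck, seen from the axis at -2.0 rad from the valve's x axis. Six thin lines, 1 to 6, follow it anticlockwise seen from above, one every 0.6 rad
- handwheel (a joint): angle of the hand wheel, rad: 0 with its pointer on the wide mark, growing anticlockwise seen from above; line n is at 0.6 n, so line 4 is 2.4. Range 0 to 3.9. It stays where it is left and takes about 0.6 N m to turn
- wheel_top (a point): centre of the hand wheel's top face, 150 mm above the deck; z up, x along the white pointer. The wheel is 60 mm across (62 over the ribs), 32 mm tall, with an open round bore of 24 mm in its middle; turn it by gripping its rim from above
- socket (a point): mouth of the hex socket, on the wheel's axis 10 mm below the wheel's top face (140 mm above the deck). The socket, in the end of the lock screw, is 16.8 mm across flats, 22 mm deep, upright. This frame turns with the wheel, not the screw: how the flats lie is not told; feel for it by turning the driver, at most 60 degrees, under a light press until it drops in
- lockscrew (a joint): how far the lock screw is backed out, rad: 0 at its hard stop (it starts 3.2 to 4.4 out), growing anticlockwise seen from above. It takes about 0.06 N m to turn, does not sink, stays where it is left and is carried round with the hand wheel; forcing it against the stop, beyond about 0.6 N m, drags the wheel round and spoils its setting. The value does not tell how the flats lie
- key: the larger hex driver, about 140 g. Origin at the centre of its tip, z along the tool to the handle. Hex shank 16 mm across flats (18.5 over corners, two corners on its x axis), 72 mm long; the last 4 mm taper round from 16 to 12 mm, so the tip drops 4 mm into the socket at any angle, fully only when the flats agree. Starts upright in a hole, tip 10 mm above the deck
- key_handle (a point): middle of the driver's square orange handle, 104 mm above its tip. The handle is 28 mm across flats, whose normals are the driver's x and y axes, and spans 72 to 126 mm above the tip. Let go in the socket, the driver stays standing and may lean some 3 degrees
- block: wooden tool block, 70 x 170 x 50 mm (its x, y, z), fixed to the deck; origin in the centre of its underside. Two upright round holes, 23 mm wide, 40 mm deep, at y = -45 and +45 mm in its frame
- key_small: a smaller hex driver of the same make, 12 mm shank and 22 mm square handle, 106 mm long, upright in the block's other hole; too thin for the socket. Origin at its tip. To be left alone
- block_hole0 (a point): mouth of the hole at y = -45 mm in the top of the block, 50 mm above the deck, z up
- block_hole1 (a point): mouth of the hole at y = +45 mm in the top of the block, 50 mm above the deck, z up
- cap: black plastic dust cap of the valve, 26 mm wide and 12 mm tall, lying beside the valve; to be left alone. Origin under its centre
- nut_a: brass compression nut, 42 mm over corners, 24 mm tall, lying near the valve; to be left alone. Origin under its centre
- nut_b: brass compression nut like the other, lying between block and robot; to be left alone. Origin under its centre
- elbow: 28 mm copper elbow with two 45 mm legs, 32 mm tall, lying left of the valve; to be left alone. Origin under its corner
- jar: closed jar of jointing paste, 64 mm wide, 75 mm tall; to be left alone. Origin under its centre
- wrench: steel spanner lying on the deck; to be left alone
- screwdriver: screwdriver with an orange handle lying on the deck; to be left alone
Mind the look-alikes: they are no part of the job. What is shaped like the key but blue is not meant.

How it is judged:
On the way, in this order (a step that is already met when the one before it is completed fails the run):
1. the hand wheel's pointer is set to line 4 (2.4 rad, within 0.12 rad) (value of joint handwheel between 2.28 and 2.52 rad), for 0.3 s.
2. the larger driver's tip is at least 14 mm deep in the socket (z of key in the frame of socket below -0.014 m and horizontal distance between key and socket below 0.006 m), for 0.1 s.
3. with the driver in it, the lock screw has been run to its stop (within 0.1 rad) (value of joint lockscrew below 0.1 rad and z of key in the frame of socket below -0.01 m), for 0.2 s.
At the end, for the whole second after the job is handed in: The hand wheel stands at line 4 (2.4 rad within 0.12 rad), the lock screw at its stop (within 0.1 rad), and the larger driver stands at rest, upright within 0.2 rad, in a hole of the block with its tip within 10 mm of the hole's floor (all of step 1 and value of joint lockscrew below 0.1 rad and (horizontal distance between key and block_hole0 below 0.008 m or horizontal distance between key and block_hole1 below 0.008 m) and z of key in the frame of block below 0.02 m and angle between key's own z axis and vertical below 0.2 rad and linear speed of key below 0.02 m/s); the robot touches nothing.
It fails at once if the smaller driver, the dust cap, a nut, the elbow, the jar, the spanner or the screwdriver is moved by more than 30 mm (distance of any of key_small, cap, nut_a, nut_b, elbow, jar, wrench, screwdriver from where it was at the start of the episode above 0.03 m).
It also fails if it takes over 72 s, if anything falls off the work surface, if the arm or the gripper's body presses on something with over 40 N, if the wrist force passes 120 N, or if a joint passes its speed limit or range.

## Working session

There is one attempt and no reset: what is moved stays moved. The work goes in short steps, Python scripts to look and compute and a tool call to move; the robot and the scene stay as the last step left them, time stands still between calls to the robot, and variables do not carry over. Pictures are saved under pics/ and viewed, at most 10 in all, crops included, and the job is handed in when it is done.

Besides the shell and the picture viewer there is one more tool, called by a JSON object that holds its "method" and its "body", one argument or row to a line. play_rows: Moves the arm, as the interface text tells. Its arguments: {"type":"object","properties":{"series":{"type":"array"}},"required":["series"]}

```bash
ls; mkdir -p pics
cat > h.py <<'E'
import numpy as np, cv2
from plant import manip
def grab(n,save=None):
    f=manip.grab_frame(n)
    f={k:np.array(v) for k,v in f.items()}
    np.savez(f'{n}.npz',**f)
    if save: cv2.imwrite(f'pics/{save}.png',f['frame'])
    return f
def load(n): return dict(np.load(f'{n}.npz'))
def proj(f,X):
    c=np.atleast_2d(X)@f['R'].T+f['t']; p=c@f['mtx'].T; return p[:,:2]/p[:,2:]
def ray(f,px,z):
    d=f['R'].T@np.linalg.inv(f['mtx'])@np.array([px[0],px[1],1.]); o=-f['R'].T@f['t']
    return o+d*(z-o[2])/d[2]
E
python3 - <<'E'
from h import *
a=grab('top','top0');b=grab('side','side0')
for f in(a,b): print(-f['R'].T@f['t'],f['R'][2],f['mtx'][0,0])
print(manip.state())
E
```

```text
pics
[0.23867786 0.02509959 1.75548385] [ 0.15476226 -0.00330265 -0.98794622] 614.4412799623585
[ 0.40707249 -1.0400051   0.98595232] [ 0.04598746  0.76660821 -0.64046624] 618.9877438446172
{'time': 0.1, 'joint_pos': array([ 1.04201006e+00,  5.33278447e-02,  1.61417352e+00, -5.93192165e-06,
        1.47601174e+00, -1.19003779e-01]), 'joint_vel': array([-0.00071846, -0.00076629, -0.00248193,  0.00022651, -0.00275323,
        0.00086857]), 'joint_efforts': array([ 4.49566433e-04, -3.94900811e+01, -3.71364534e+01, -1.33912608e-04,
        3.87507782e-03,  2.58524057e-05]), 'tool_pos': array([0.24871761, 0.57275378, 0.23015297]), 'tool_rot': array([-3.02803310e-04,  2.03460306e-01,  9.79082725e-01, -9.11234489e-04]), 'contact_force': array([ 0.63010823, -0.05065201,  0.00314762]), 'ft_torque': array([0.00629237, 0.00788295, 0.03523211]), 'grasp_force': 0.0, 'gripper_width': 0.9998720257869559}
```

```bash
ls pics
```

```text
side0.png
top0.png
```

View pics/top0.png

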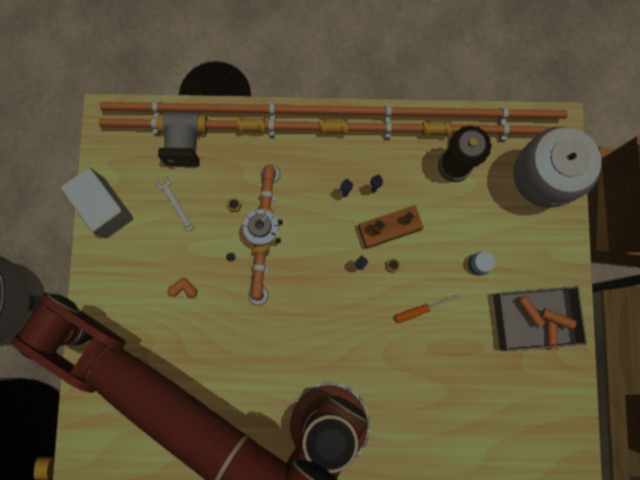

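View pics/side0.png

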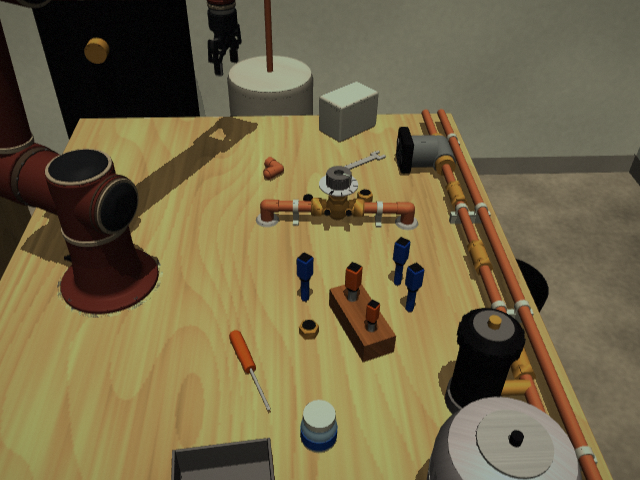

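The top view shows the valve at (261,227) and the block at (390,226). The candidates for the key are:
- Orange handles at top (375,228) / side (353,278) and top (405,218) / side (372,312).
- Blue look-alikes at top (346,187), (376,183) and (360,263).
- The orange screwdriver at top (412,313).

The larger orange handle, on the left in the block, is the key. I'll check it in a crop.

Run:
```python
from h import *
a=load('top');b=load('side')
c=lambda f,x,y,w,h:cv2.convertScaleAbs(cv2.resize(f['frame'][y:y+h,x:x+w],(400,300),interpolation=cv2.INTER_CUBIC),alpha=1.6)
im=np.vstack([np.hstack([c(a,231,204,60,45),c(a,350,196,80,60)]),np.hstack([c(b,310,155,60,45),c(b,320,255,80,60)])])
cv2.imwrite('pics/crop1.png',im)
for n,f in(('top',a),('side',b)):
    hsv=cv2.cvtColor(f['frame'],cv2.COLOR_BGR2HSV)
    x0,y0,x1,y1=(350,196,430,256) if n=='top' else (320,255,400,360)
    m=cv2.inRange(hsv,(0,150,60),(9,255,255)); k=np.zeros_like(m);k[y0:y1,x0:x1]=m[y0:y1,x0:x1]
    N,_,s,ce=cv2.connectedComponentsWithStats(k)
    for i in range(1,N):
        if s[i,4]>15: print(n,s[i],ce[i])
# block top outline guesses
print('blk', ray(a,(390,226),.05), 'wheel',ray(a,(261,224),.15), ray(b,(339,174),.15))
```

```text
side [346 267  16  23 213] [353.05633803 277.87793427]
side [366 304  14  19 137] [372.08029197 312.6350365 ]
blk [ 0.55179872 -0.16488643  0.05      ] wheel [0.53277915 0.18887283 0.15      ] [0.53216472 0.18693718 0.15      ]
```

View pics/crop1.png

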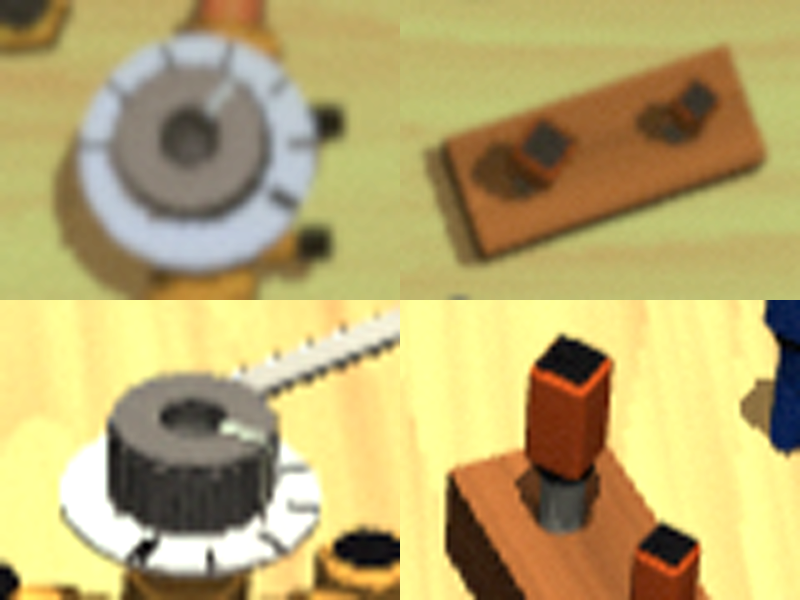

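{"method": "play_rows", "body": {
  "series": [
    [[0.028,-0.038,0.008,0,0,0,1],[0.028,-0.038,0.008,0,0,0,1],[0.028,-0.038,0.008,0,0,0,1],[0.028,-0.038,0.008,0,0,0,1],[0.028,-0.038,0.008,0,0,0,1],[0.028,-0.038,0.008,0,0,0,1],[0.028,-0.038,0.008,0,0,0,1],[0.028,-0.038,0.008,0,0,0,1],[0.028,-0.038,0.008,0,0,0,1],[0.028,-0.038,0.008,0,0,0,1]]
  ]
}}

```text
time: 1.1
tool_pos: [0.5296, 0.1914, 0.3112]
tool_rot: [-0.0, 0.204, 0.979, -0.0]
contact_force: [-0.3, 1.0, -0.2]
gripper_width: 0.998
grasp_force: 0.0
```

Run:
```python
from h import *
w=grab('wrist','wrist1');a=load('top');b=load('side')
print(ray(a,(259.2,224.7),.15),ray(b,(338.8,172.1),.15))
print(-w['R'].T@w['t'],w['R'],w['mtx'][0,0],proj(w,[.53,.187,.15]))
s=manip.state();print(s['tool_pos'],s['tool_rot'],s['joint_pos'])
```

```text
[0.53080682 0.19358509 0.15      ] [0.53230917 0.19502361 0.15      ]
[0.46801111 0.21733894 0.45352316] [[ 3.99926535e-01  9.16547089e-01  4.47110793e-04]
 [ 8.82956296e-01 -3.85400278e-01  2.68057466e-01]
 [ 2.45859607e-01 -1.06808514e-01 -9.63402821e-01]] 396.48355664825925 [[312.45386731 216.97714371]]
[0.53357127 0.186096   0.31248134] [ 0.00242336  0.20656003  0.97842942 -0.00171866] [ 0.20643962 -0.12689004  1.65403683 -0.00510236  1.61139333 -0.94845399]
```

View pics/wrist1.png

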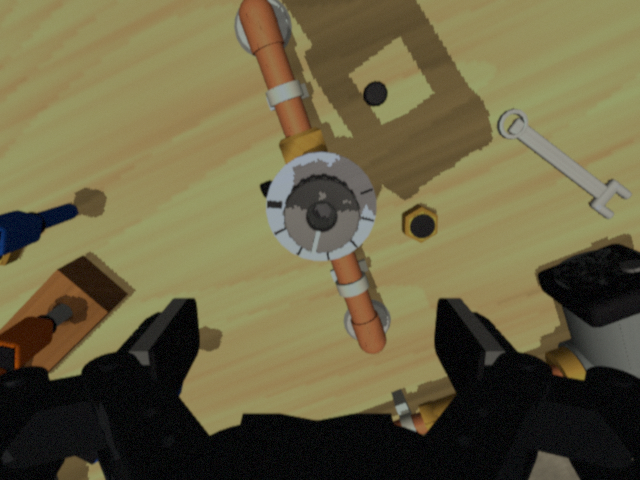

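The wrist view shows the wheel at (322,210), its pointer near (317,242), and the wide mark at (274,205). I'll take a settled frame and measure the wheel in it.

Run:
```python
from h import *
w=grab('wrist','wrist2')
print(manip.state()['tool_pos'],manip.state()['time'])
x0,y0=260,145
c=w['frame'][y0:y0+120,x0:x0+120]
cv2.imwrite('pics/crop2.png',cv2.convertScaleAbs(cv2.resize(c,(600,600),interpolation=cv2.INTER_CUBIC),alpha=1.5))
# project a guess model for reference
for X in ([.531,.193,.15],[.531,.193,.117],[.531,.193,.14]): print(proj(w,X))
```

```text
[0.5316791  0.18905617 0.31189423] 1.2
[[324.62514148 206.31923575]]
[[323.93460287 198.59377495]]
[[324.40139985 203.81610671]]
```

View pics/crop2.png

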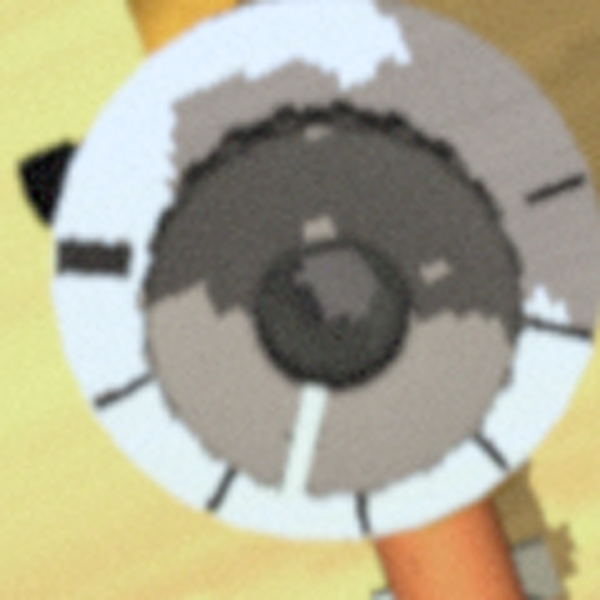

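Run:
```python
from h import *
w=load('wrist')
P=lambda x,y,z:ray(w,(260+x/5-.4,145+y/5-.4),z)
C=P(333,311.5,.15);D=P(328,268,.117);print(C,D)
A=lambda p,c:np.arctan2(*(p-c)[1::-1])
z=[A(P(x,y,.117),D) for x,y in((93,257),(112,395),(222,490),(363,513),(490,450),(558,327),(556,190))]
print('marks',z,np.diff(z))
for p in((295,490),(315,388),(305,440)): print('ptr',A(P(*p,.15),C), 'target', -2.0+0+2.4)
```

```text
[0.53192272 0.19394053 0.15      ] [0.53112721 0.19413414 0.117     ]
marks [np.float64(-2.035508623219336), np.float64(-1.4498101043040366), np.float64(-0.8534433783884771), np.float64(-0.2715898891535626), np.float64(0.30710012589158453), np.float64(0.8997194315939769), np.float64(1.4874095881935325)] [0.58569852 0.59636673 0.58185349 0.57869002 0.59261931 0.58769016]
ptr -0.6172981746802062 target 0.3999999999999999
ptr -0.6383393634952351 target 0.3999999999999999
ptr -0.6220221334983065 target 0.3999999999999999
```

{"method": "play_rows", "body": {
  "series": [
    [[0.003,0.001,-0.03,0,0,0,1],[0,0,-0.03,0,0,0,1],[0,0,-0.03,0,0,0,1],[0,0,-0.03,0,0,0,1],[0,0,-0.03,0,0,0,1],[0,0,-0.02,0,0,0,1],[0,0,-0.016,0,0,0,1],[0,0,0,0,0,0,1],[0,0,0,0,0,0,1]]
  ]
}}

```text
time: 2.1
tool_pos: [0.5321, 0.1946, 0.1257]
tool_rot: [0.0, 0.203, 0.979, 0.0]
contact_force: [0.1, 0.1, 0.7]
gripper_width: 1.002
grasp_force: 0.0
```

Now I'll close on the wheel.

{"method": "play_rows", "body": {
  "series": [
    [[0,0,0,0,0,0,0.3],[0,0,0,0,0,0,0.3],[0,0,0,0,0,0,0.3],[0,0,0,0,0,0,0.3],[0,0,0,0,0,0,0.3],[0,0,0,0,0,0,0.3],[0,0,0,0,0,0,0.3],[0,0,0,0,0,0,0.3]]
  ]
}}

```text
time: 2.9
tool_pos: [0.5329, 0.1941, 0.1277]
tool_rot: [0.001, 0.203, 0.979, -0.0]
contact_force: [-2.4, -1.9, 6.0]
gripper_width: 0.673
grasp_force: 64.3
```

{"method": "play_rows", "body": {
  "series": [
    [[0,0,0.002,0,0,6,0.3],[0,0,0,0,0,8,0.3],[0,0,0,0,0,8,0.3],[0,0,0,0,0,8,0.3],[0,0,0,0,0,8,0.3],[0,0,0,0,0,8,0.3],[0,0,0,0,0,6,0.3],[0,0,0,0,0,2,0.3],[0,0,0,0,0,0,0.3],[0,0,0,0,0,0,0.3]]
  ]
}}

```text
time: 3.9
tool_pos: [0.5328, 0.1951, 0.1279]
tool_rot: [0.001, -0.263, 0.965, 0.001]
contact_force: [3.3, 4.0, -3.5]
gripper_width: 0.67
grasp_force: 67.7
```

Run:
```python
from h import *
w=grab('wrist');s=manip.state();print(s['ft_torque'],s['contact_force'],s['tool_rot'],s['joint_pos'])
p=proj(w,[.5315,.194,.15])[0];print(p)
x0,y0=int(p[0])-60,int(p[1])-45
im=cv2.convertScaleAbs(cv2.resize(w['frame'][max(y0,0):y0+90,x0:x0+120],(800,600),interpolation=cv2.INTER_CUBIC),alpha=1.8)
cv2.imwrite('pics/crop3.png',im);print(x0,y0)
```

```text
[ 0.59559081 -0.5536442  -0.00652452] [ 3.48270274  4.17558356 -3.74404928] [ 1.46490641e-03 -2.62963707e-01  9.64804419e-01  6.13813444e-04] [ 2.19135015e-01  8.04863806e-04  1.84378608e+00  1.41771267e-03
  1.29413302e+00 -1.88423277e+00]
[319.7506178  329.76504207]
259 284
```

{"method": "play_rows", "body": {
  "series": [
    [[0,0,0,0,0,0,1],[0,0,0,0,0,0,1],[0,0,0,0,0,0,1],[0,0,0,0,0,0,1],[0,0,0.02,0,0,0,1],[0,0,0.05,0,0,0,1],[0,0,0.05,0,0,0,1],[0,0,0.05,0,0,0,1],[0,0,0.02,0,0,0,1],[0,0,0,0,0,0,1]]
  ]
}}

```text
time: 4.95
tool_pos: [0.5338, 0.1945, 0.3232]
tool_rot: [0.005, -0.263, 0.965, -0.0]
contact_force: [0.8, 0.5, -0.0]
gripper_width: 0.997
grasp_force: 0.0
```

Run:
```python
from h import *
grab('wrist');w=grab('wrist')
p=proj(w,[.5315,.194,.135])[0]
x0,y0=int(p[0])-60,int(p[1])-60
im=cv2.convertScaleAbs(cv2.resize(w['frame'][y0:y0+120,x0:x0+120],(600,600),interpolation=cv2.INTER_CUBIC),alpha=1.5)
cv2.imwrite('pics/crop3.png',im);print(x0,y0,manip.state()['tool_pos'])
```

```text
258 147 [0.53188348 0.19412323 0.3169696 ]
```

View pics/crop3.png

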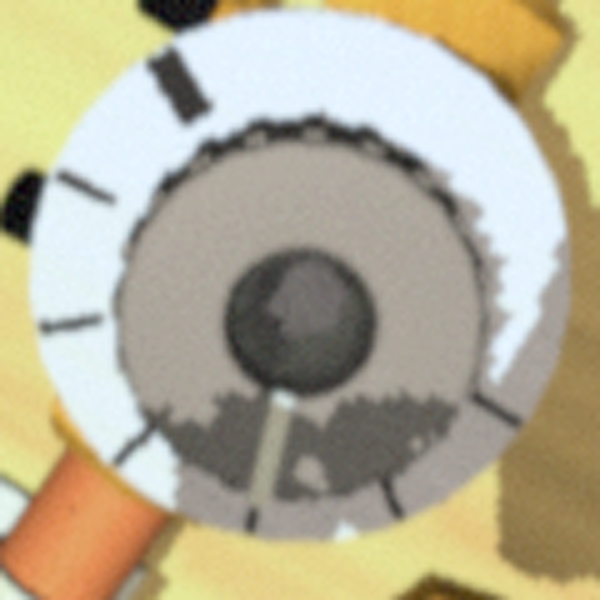

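The pointer now runs from (283,400) to (262,495) and meets line 4 at (252,520). I'll compute the exact angle and find the key from both views.

Run:
```python
from h import *
w=load('wrist')
P=lambda x,y,z:ray(w,(258+x/5-.4,147+y/5-.4),z)
C=P(301,320,.15);D=P(301,274,.117);print(C,D)
A=lambda p,c:np.arctan2(*(p-c)[1::-1])
for p in((262,495),(283,402)): print('ptr',A(P(*p,.15),C))
print('l3,4,5',[A(P(*p,.117),D) for p in((137,445),(252,518),(392,497))])
a=load('top');b=load('side')
# handle top (z .136): crop1 pixel coords
T=lambda x,y:(350+(x-400)/5-.4,196+y/5-.4); S=lambda x,y:(320+(x-400)/5-.4,255+(y-300)/5-.4)
print('key',ray(a,T(546,144),.136),ray(b,S(571,362),.136))
q=[ray(a,T(*p),.136) for p in((522,145),(541,121),(570,142),(549,168))]
q2=[ray(b,S(*p),.136) for p in((530,372),(562,337),(611,358),(577,386))]
for Q in(q,q2): print([np.degrees(A(Q[(i+1)%4],Q[i])).round() for i in range(4)],[np.linalg.norm(Q[(i+1)%4]-Q[i]).round(3) for i in range(4)])
B=[ray(a,T(*p),.05) for p in((447,140),(729,46),(765,158),(485,252))]
print('block',np.mean(B,0),[np.degrees(A(B[(i+1)%4],B[i])).round(1) for i in range(4)],[np.linalg.norm(B[(i+1)%4]-B[i]).round(3) for i in range(4)])
```

```text
[0.53184303 0.19311459 0.15      ] [0.53080147 0.19256316 0.117     ]
ptr 0.31694182413643057
ptr 0.32007236638861125
l3,4,5 [np.float64(-0.22580889498035878), np.float64(0.3364185315044677), np.float64(0.9143404575975685)]
key [ 0.53983703 -0.12526808  0.136     ] [ 0.53844834 -0.12569539  0.136     ]
[np.float64(-37.0), np.float64(-126.0), np.float64(142.0), np.float64(50.0)] [np.float64(0.017), np.float64(0.019), np.float64(0.018), np.float64(0.019)]
[np.float64(54.0), np.float64(-35.0), np.float64(-134.0), np.float64(154.0)] [np.float64(0.025), np.float64(0.023), np.float64(0.022), np.float64(0.02)]
block [ 0.55373117 -0.16761123  0.05      ] [np.float64(-70.3), np.float64(-162.8), np.float64(109.7), np.float64(19.0)] [np.float64(0.17), np.float64(0.067), np.float64(0.168), np.float64(0.067)]
```

{"method": "play_rows", "body": {
  "series": [
    [[0.001,-0.045,0,0,0,4,1],[0.001,-0.045,0,0,0,4,1],[0.001,-0.045,0,0,0,4,1],[0.001,-0.045,0,0,0,4,1],[0.001,-0.045,-0.01,0,0,4,1],[0.001,-0.045,-0.02,0,0,2.5,1],[0.001,-0.045,-0.02,0,0,0,1],[0,-0.004,0,0,0,0,1],[0,0,0,0,0,0,1],[0,0,0,0,0,0,1]]
  ]
}}

```text
time: 6.05
tool_pos: [0.5388, -0.1238, 0.2665]
tool_rot: [-0.0, -0.447, 0.895, 0.001]
contact_force: [-0.1, -0.5, -0.3]
gripper_width: 0.998
grasp_force: 0.0
```

Run:
```python
from h import *
w=grab('wrist')
p=proj(w,[.539,-.1255,.12])[0]
x0,y0=max(int(p[0])-80,0),max(int(p[1])-60,0)
im=cv2.convertScaleAbs(cv2.resize(w['frame'][y0:y0+120,x0:x0+160],(800,600),interpolation=cv2.INTER_CUBIC),alpha=1.5)
cv2.imwrite('pics/crop4.png',im);s=manip.state();print(x0,y0,s['tool_pos'],s['tool_rot'],s['joint_pos'][[0,5]])
```

```text
236 158 [ 0.53908441 -0.12356783  0.26723976] [ 7.07508624e-05 -4.46988397e-01  8.94539720e-01  2.40519726e-04] [-0.36011236 -2.85771303]
```

View pics/crop4.png

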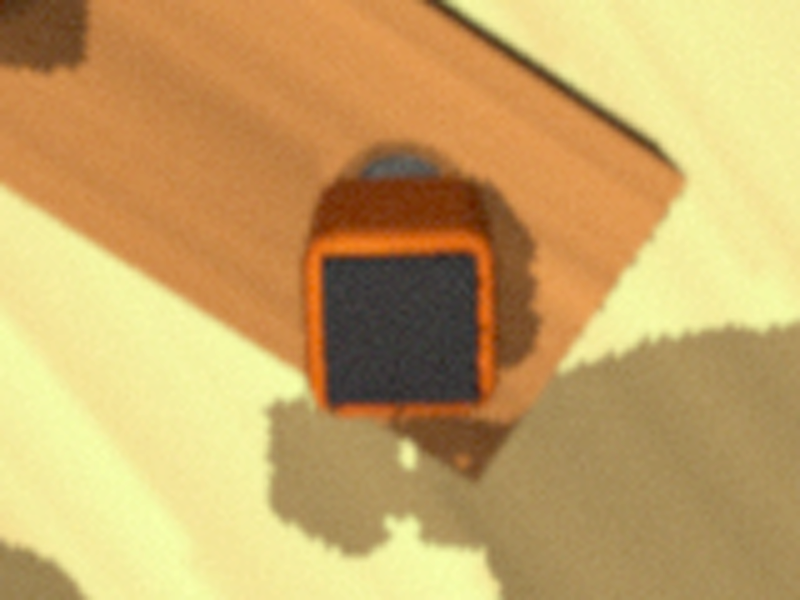

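The larger orange key's handle fills the view, square to the gripper, with its top centre at crop (402,329).

Run:
```python
from h import *
w=load('wrist')
P=lambda x,y,z:ray(w,(236+x/5-.4,158+y/5-.4),z)[:2]
print(P(402,329,.136))
d=P(477,250,.136)-P(322,257,.136);e=P(477,401,.136)-P(330,403,.136);f=P(330,403,.136)-P(322,257,.136);g=P(477,402,.136)-P(477,250,.136)
print([np.degrees(np.arctan2(v[1],v[0])) for v in(d,e,f,g)])
```

```text
[ 0.53897205 -0.12597859]
[np.float64(145.58563006380777), np.float64(143.75770793625367), np.float64(55.40660859317797), np.float64(53.53019272448283)]
```

{"method": "play_rows", "body": {
  "series": [
    [[0,-0.0025,-0.03,0,0,1.5,1],[0,0,-0.04,0,0,0,1],[0,0,-0.04,0,0,0,1],[0,0,-0.035,0,0,0,1],[0,0,-0.02,0,0,0,1],[0,0,-0.01,0,0,0,1],[0,0,0,0,0,0,1],[0,0,0,0,0,0,1]]
  ]
}}

```text
time: 6.9
tool_pos: [0.5402, -0.127, 0.094]
tool_rot: [0.001, -0.458, 0.889, -0.001]
contact_force: [0.5, -0.6, -0.3]
gripper_width: 0.998
grasp_force: 0.0
```

{"method": "play_rows", "body": {
  "series": [
    [[0,0,0,0,0,0,0],[0,0,0,0,0,0,0],[0,0,0,0,0,0,0],[0,0,0,0,0,0,0],[0,0,0,0,0,0,0],[0,0,0,0,0,0,0],[0,0,0,0,0,0,0],[0,0,0,0,0,0,0],[0,0,0,0,0,0,0]]
  ]
}}

```text
time: 7.8
tool_pos: [0.5393, -0.1274, 0.093]
tool_rot: [0.0, -0.458, 0.889, -0.0]
contact_force: [-1.5, 0.0, 5.7]
gripper_width: 0.321
grasp_force: 59.5
```

{"method": "play_rows", "body": {
  "series": [
    [[0,0,0.01,0,0,0,0],[0,0,0.02,0,0,0,0],[0,0,0.03,0,0,0,0],[0,0,0.04,0,0,0,0],[0,0,0.04,0,0,0,0],[0,0,0.03,0,0,0,0],[0,0,0.01,0,0,0,0],[0,0,0,0,0,0,0],[0,0,0,0,0,0,0]]
  ]
}}

```text
time: 8.7
tool_pos: [0.5382, -0.127, 0.27]
tool_rot: [-0.001, -0.458, 0.889, 0.001]
contact_force: [-0.6, 0.0, -1.6]
gripper_width: 0.32
grasp_force: 59.0
```

Run:
```python
from h import *
s=manip.state();print(s['tool_pos'],s['tool_rot'],s['contact_force'],s['ft_torque'],s['joint_pos'])
w=grab('wrist');b=grab('side')
T=np.array(s['tool_pos'])
for n,f in(('w',w),('s',b)):
    print(n,proj(f,[T+[0,0,dz] for dz in(-.083,0,.019,.043)]))
p=proj(w,T+[0,0,-.05])[0];q=proj(b,T+[0,0,-.04])[0]
c=lambda f,p:cv2.convertScaleAbs(cv2.resize(cv2.getRectSubPix(f['frame'],(80,120),tuple(map(float,p))),(400,600),interpolation=cv2.INTER_CUBIC),alpha=1.6)
cv2.imwrite('pics/crop5.png',np.hstack([c(w,p),c(b,q)]));print(p,q)
```

```text
[ 0.53816286 -0.1269825   0.26995198] [-0.00111298 -0.45798539  0.88895819  0.00122068] [-0.59972642  0.00459199 -1.63682239] [-0.04068754 -0.06316194 -0.00402156] [-3.66297139e-01 -1.37513282e-01  1.73332327e+00 -3.47281345e-05
  1.54908628e+00 -2.88854929e+00]
w [[318.21643296 245.18019189]
 [319.67841275 306.57861599]
 [320.25289652 330.70507719]
 [321.24222553 372.25369655]]
s [[355.04170787 248.41374667]
 [357.35309745 215.14301406]
 [357.91220617 207.09506019]
 [358.63555524 196.68298862]]
[318.66018557 263.81636685] [356.21339865 231.54812999]
```

View pics/crop5.png

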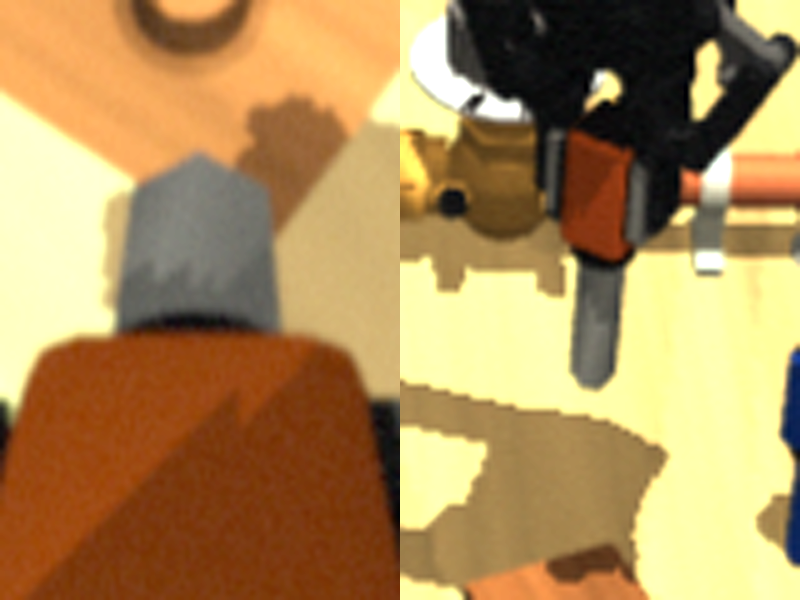

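{"method": "play_rows", "body": {
  "series": [
    [[-0.001,0.04,0,0,0,0,0],[-0.001,0.045,0,0,0,0,0],[-0.001,0.045,0,0,0,0,0],[-0.001,0.045,0,0,0,4,0],[-0.001,0.045,0,0,0,8,0],[-0.001,0.045,0,0,0,8,0],[-0.001,0.04,0,0,0,8,0],[0,0.015,0,0,0,8,0],[0,0,0,0,0,0,0],[0,0,0,0,0,0,0]]
  ]
}}

```text
time: 9.8
tool_pos: [0.5314, 0.1925, 0.2705]
tool_rot: [0.001, 0.71, -0.704, -0.001]
contact_force: [-0.1, 0.0, -1.0]
gripper_width: 0.321
grasp_force: 59.2
```

Run:
```python
from h import *
s=manip.state();print(s['tool_pos'],s['tool_rot'],s['contact_force'],s['joint_pos'])
```

```text
[0.53137296 0.1925152  0.27049939] [ 1.36386623e-03  7.09755406e-01 -7.04446639e-01 -5.80434261e-04] [-0.11272582  0.02834099 -0.98035645] [ 2.16171678e-01 -1.08136046e-01  1.70557135e+00 -5.03485745e-04
  1.54707879e+00 -2.93291606e+00]
```

{"method": "play_rows", "body": {
  "series": [
    [[0,0.001,-0.01,0,0,0,0],[0,0,-0.01,0,0,0,0],[0,0,-0.01,0,0,0,0],[0,0,0,0,0,0,0],[0,0,0,0,0,0,0]]
  ]
}}

```text
time: 10.3
tool_pos: [0.5318, 0.1933, 0.2416]
tool_rot: [0.0, 0.71, -0.704, -0.0]
contact_force: [0.0, 0.4, -0.7]
gripper_width: 0.323
grasp_force: 59.2
```

Run:
```python
from h import *
w=grab('wrist');b=grab('side');s=manip.state();T=np.array(s['tool_pos']);print(T)
p=proj(w,[.5316,.1935,.15])[0];q=proj(b,[.5316,.1935,.16])[0]
c=lambda f,p,k:cv2.convertScaleAbs(cv2.resize(cv2.getRectSubPix(f['frame'],(400//k,600//k),tuple(map(float,p))),(400,600),interpolation=cv2.INTER_CUBIC),alpha=1.6)
cv2.imwrite('pics/crop6.png',np.hstack([c(w,p,5),c(b,q,8)]));print(p,q,proj(w,T-[0,0,.083]),proj(b,T-[0,0,.083]))
```

```text
[0.53227786 0.19361846 0.24275749]
[317.91760155 242.34052908] [338.70221227 168.97973231] [[316.8326692 247.1986243]] [[338.97735711 169.03201965]]
```

View pics/crop6.png

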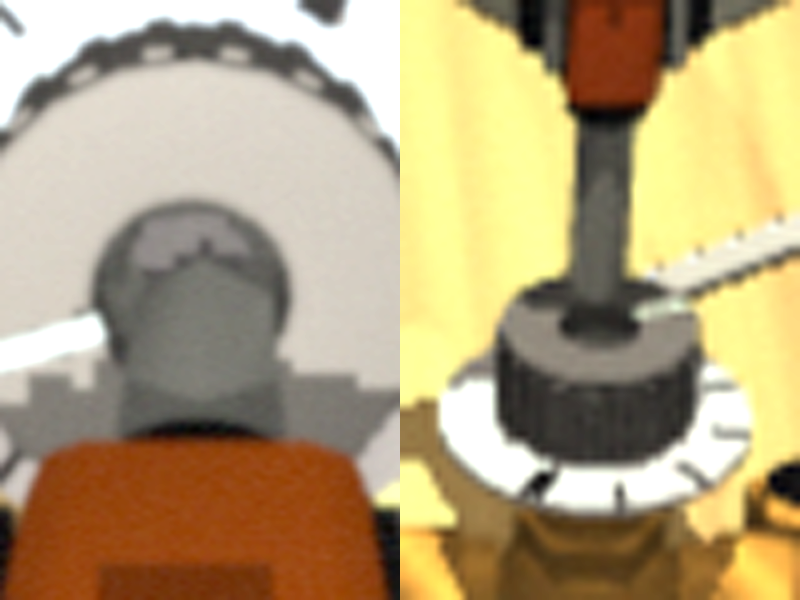

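{"method": "play_rows", "body": {
  "series": [
    [[0.0005,0.0015,-0.004,0,0,0,0],[0,0,-0.004,0,0,0,0],[0,0,-0.004,0,0,0,0],[0,0,-0.003,0,0,0,0],[0,0,-0.002,0,0,0,0],[0,0,-0.001,0,0,0,0],[0,0,0,0,0,0,0],[0,0,0,0,0,0,0]]
  ]
}}

```text
time: 11.2
tool_pos: [0.5326, 0.1953, 0.2245]
tool_rot: [-0.0, 0.71, -0.704, 0.0]
contact_force: [-0.5, 0.2, -0.8]
gripper_width: 0.317
grasp_force: 59.2
```

Now at about tip 0.141; I'll feel downwards.

{"method": "play_rows", "body": {
  "series": [
    [[0,0,-0.001,0,0,0,0],[0,0,-0.001,0,0,0,0],[0,0,-0.001,0,0,0,0],[0,0,-0.001,0,0,0,0],[0,0,-0.001,0,0,0,0],[0,0,0,0,0,0,0]]
  ]
}}

```text
time: 11.8
tool_pos: [0.5329, 0.1949, 0.2198]
tool_rot: [-0.0, 0.71, -0.704, 0.001]
contact_force: [-0.6, -2.3, 1.0]
gripper_width: 0.323
grasp_force: 59.6
```

{"method": "play_rows", "body": {
  "series": [
    [[0,-0.001,0,0,0,0,0],[0,0,-0.001,0,0,0,0],[0,0,-0.001,0,0,0,0],[0,0,0,0,0,0,0],[0,0,0,0,0,0,0]]
  ]
}}

```text
time: 12.3
tool_pos: [0.5329, 0.1942, 0.2186]
tool_rot: [-0.0, 0.71, -0.704, 0.0]
contact_force: [-1.6, -1.2, 5.0]
gripper_width: 0.322
grasp_force: 60.1
```

Run:
```python
from h import *
s=manip.state();print(s['tool_pos'],s['contact_force'],s['ft_torque'],s['joint_pos'][5])
```

```text
[0.53287076 0.19422335 0.21856921] [-1.60847774 -1.18243558  4.96124131] [-0.42073475  0.28405356  0.06998533] -2.932262593743184
```

{"method": "play_rows", "body": {
  "series": [
    [[-0.0005,-0.0005,-0.0005,0,0,-3,0],[0,0,0,0,0,-3,0],[0,0,0,0,0,-3,0],[0,0,0,0,0,-3,0],[0,0,0,0,0,-3,0],[0,0,0,0,0,0,0]]
  ]
}}

```text
time: 12.9
tool_pos: [0.5323, 0.1937, 0.2182]
tool_rot: [0.0, -0.612, 0.791, -0.0]
contact_force: [-0.9, -1.5, 6.1]
gripper_width: 0.323
grasp_force: 60.1
```

{"method": "play_rows", "body": {
  "series": [
    [[0,-0.0003,-0.0003,0,0,-3,0],[0,0,0,0,0,-3,0],[0,0,0,0,0,-3,0],[0,0,0,0,0,-3,0],[0,0,0,0,0,-3,0],[0,0,0,0,0,0,0]]
  ]
}}

```text
time: 13.5
tool_pos: [0.532, 0.193, 0.2158]
tool_rot: [-0.0, -0.504, 0.864, -0.0]
contact_force: [1.9, -2.4, -1.3]
gripper_width: 0.321
grasp_force: 59.2
```

Run:
```python
from h import *
s=manip.state();print(s['tool_pos'],s['contact_force'],s['ft_torque'],s['joint_pos'][5])
```

```text
[0.53199018 0.19296918 0.21583694] [ 1.91359232 -2.41849918 -1.27734095] [-0.64894045 -0.34562843 -0.01117183] -2.4099351472721495
```

It dropped in, so I'll push down.

{"method": "play_rows", "body": {
  "series": [
    [[0,-0.0005,-0.001,0,0,0,0],[0,0,-0.001,0,0,0,0],[0,0,-0.001,0,0,0,0],[0,0,-0.001,0,0,0,0],[0,0,0,0,0,0,0]]
  ]
}}

```text
time: 14.0
tool_pos: [0.5321, 0.1929, 0.2129]
tool_rot: [0.0, -0.504, 0.864, -0.0]
contact_force: [0.0, -2.8, 3.5]
gripper_width: 0.325
grasp_force: 59.7
```

{"method": "play_rows", "body": {
  "series": [
    [[0,-0.0007,-0.001,0,0,0,0],[0,0,-0.002,0,0,0,0],[0,0,-0.002,0,0,0,0],[0,0,-0.001,0,0,0,0],[0,0,0,0,0,0,0]]
  ]
}}

```text
time: 14.5
tool_pos: [0.5321, 0.1926, 0.2074]
tool_rot: [0.001, -0.504, 0.864, 0.0]
contact_force: [-1.7, -0.3, 6.0]
gripper_width: 0.316
grasp_force: 60.2
```

Run:
```python
from h import *
s=manip.state();print(s['tool_pos'],s['contact_force'],s['ft_torque'],s['joint_pos'][5])
```

```text
[0.53214779 0.19263911 0.20736747] [-1.65892546 -0.28144959  5.96041106] [-0.34721458  0.32407515  0.02689646] -2.4119888008204566
```

{"method": "play_rows", "body": {
  "series": [
    [[-0.0003,0,-0.002,0,0,-1,0],[0,0,-0.002,0,0,-1,0],[0,0,-0.001,0,0,-1,0],[0,0,0,0,0,0,0]]
  ]
}}

```text
time: 14.9
tool_pos: [0.5322, 0.1927, 0.2042]
tool_rot: [0.001, -0.481, 0.877, 0.0]
contact_force: [-3.3, -1.8, 12.7]
gripper_width: 0.319
grasp_force: 61.0
```

Run:
```python
from h import *
s=manip.state();print(s['tool_pos'],s['contact_force'],s['ft_torque'],s['joint_pos'][5])
```

```text
[0.53217255 0.19272485 0.2041918 ] [-3.30984077 -1.81510514 12.66766231] [-0.48037481  0.87995131  0.02115035] -2.359270617619916
```

{"method": "play_rows", "body": {
  "series": [
    [[-0.0005,-0.0003,0.001,0,0,-4,0],[0,0,0,0,0,-6,0],[0,0,0,0,0,-6,0],[0,0,0,0,0,-6,0],[0,0,0,0,0,-6,0],[0,0,0,0,0,-6,0],[0,0,0,0,0,-6,0],[0,0,0,0,0,-6,0],[0,0,0,0,0,-4,0],[0,0,0,0,0,0,0]]
  ]
}}

```text
time: 15.9
tool_pos: [0.5308, 0.1931, 0.2042]
tool_rot: [-0.0, -0.065, 0.998, 0.001]
contact_force: [-4.4, 0.5, 11.0]
gripper_width: 0.318
grasp_force: 60.6
```

Run:
```python
from h import *
s=manip.state();print(s['tool_pos'],s['contact_force'],s['ft_torque'],s['joint_pos'][5])
```

```text
[0.53084029 0.1930587  0.20417145] [-4.39448717  0.50986952 11.0356519 ] [ 0.00211172  0.92023123 -0.0288779 ] -1.485957881655526
```

{"method": "play_rows", "body": {
  "series": [
    [[-0.0005,0,0.001,0,0,-6,0],[0,0,0,0,0,-6,0],[0,0,0,0,0,-6,0],[0,0,0,0,0,-6,0],[0,0,0,0,0,-6,0],[0,0,0,0,0,-6,0],[0,0,0,0,0,-6,0],[0,0,0,0,0,-6,0],[0,0,0,0,0,-6,0],[0,0,0,0,0,0,0]]
  ]
}}

```text
time: 16.9
tool_pos: [0.5302, 0.1942, 0.2042]
tool_rot: [-0.001, 0.395, 0.919, 0.002]
contact_force: [-2.5, 4.4, 6.0]
gripper_width: 0.321
grasp_force: 60.2
```

```bash
cat > st.py <<'E'
from h import *
s=manip.state();print(s['tool_pos'].round(4),s['contact_force'].round(1),s['ft_torque'].round(3),s['joint_pos'][[0,5]].round(4),s['joint_efforts'][5].round(3))
E
python3 st.py
```

```text
[0.5302 0.1942 0.2042] [-2.5  4.4  6. ] [0.858 0.588 0.013] [ 0.2165 -0.5427] 0.365
```

{"method": "play_rows", "body": {
  "series": [
    [[-0.0003,0.0006,0,0,0,-6,0],[0,0,0,0,0,-6,0],[0,0,0,0,0,-6,0],[0,0,0,0,0,-6,0],[0,0,0,0,0,-6,0],[0,0,0,0,0,-6,0],[0,0,0,0,0,-4,0],[0,0,0,0,0,0,0]]
  ]
}}

```text
time: 17.7
tool_pos: [0.5305, 0.1951, 0.2043]
tool_rot: [-0.002, 0.685, 0.729, 0.003]
contact_force: [-0.8, 6.6, 5.1]
gripper_width: 0.322
grasp_force: 60.0
```

```bash
python3 st.py
```

```text
[0.5305 0.1951 0.2043] [-0.8  6.6  5.1] [ 1.291  0.156 -0.068] [0.2178 0.155 ] 0.273
```

{"method": "play_rows", "body": {
  "series": [
    [[0,0.0007,0.0005,0,0,-2,0],[0,0,0,0,0,-3,0],[0,0,0,0,0,-2,0],[0,0,0,0,0,0,0]]
  ]
}}

```text
time: 18.1
tool_pos: [0.5306, 0.1953, 0.2043]
tool_rot: [-0.001, 0.728, 0.686, 0.002]
contact_force: [1.1, 6.1, 4.0]
gripper_width: 0.319
grasp_force: 59.8
```

```bash
python3 st.py
```

```text
[0.5306 0.1953 0.2043] [1.1 6.1 4. ] [ 1.373 -0.163  0.066] [0.2187 0.2773] 0.166
```

{"method": "play_rows", "body": {
  "series": [
    [[0,0.0007,0,0,0,-3,0],[0,0,0,0,0,-3,0],[0,0,0,0,0,0,0]]
  ]
}}

```text
time: 18.4
tool_pos: [0.5307, 0.1955, 0.2043]
tool_rot: [-0.001, 0.763, 0.647, 0.002]
contact_force: [0.9, 6.5, 1.6]
gripper_width: 0.32
grasp_force: 59.8
```

```bash
python3 st.py
```

```text
[0.5307 0.1955 0.2043] [0.9 6.5 1.6] [ 1.352 -0.285 -0.02 ] [0.2196 0.3829] 0.22
```

{"method": "play_rows", "body": {
  "series": [
    [[0,0.0004,0,0,0,-3,0],[0,0,0,0,0,-3,0],[0,0,0,0,0,0,0]]
  ]
}}

```text
time: 18.7
tool_pos: [0.5309, 0.1957, 0.2043]
tool_rot: [-0.001, 0.795, 0.606, 0.002]
contact_force: [1.8, 5.1, 3.0]
gripper_width: 0.32
grasp_force: 59.7
```

```bash
python3 st.py
```

```text
[0.5309 0.1957 0.2043] [1.8 5.1 3. ] [ 1.196 -0.327 -0.074] [0.2202 0.4882] 0.195
```

{"method": "play_rows", "body": {
  "series": [
    [[0,0.0003,0,0,0,-3,0],[0,0,0,0,0,-3,0],[0,0,0,0,0,0,0]]
  ]
}}

```text
time: 19.0
tool_pos: [0.531, 0.1958, 0.2043]
tool_rot: [-0.001, 0.826, 0.564, 0.002]
contact_force: [2.3, 4.4, 2.1]
gripper_width: 0.317
grasp_force: 59.7
```

```bash
python3 st.py
```

```text
[0.531  0.1958 0.2043] [2.3 4.4 2.1] [ 1.162 -0.413  0.012] [0.2205 0.5931] 0.206
```

{"method": "play_rows", "body": {
  "series": [
    [[0,0.0003,0,0,0,-3,0],[0,0,0,0,0,-3,0],[0,0,0,0,0,0,0]]
  ]
}}

```text
time: 19.3
tool_pos: [0.5311, 0.1959, 0.2043]
tool_rot: [-0.0, 0.854, 0.52, 0.002]
contact_force: [2.6, 5.2, 2.9]
gripper_width: 0.324
grasp_force: 59.7
```

```bash
python3 st.py
```

```text
[0.5311 0.1959 0.2043] [2.6 5.2 2.9] [ 1.063 -0.554 -0.022] [0.2209 0.6983] 0.195
```

{"method": "play_rows", "body": {
  "series": [
    [[0.0003,0.0003,0,0,0,-3,0],[0,0,0,0,0,-3,0],[0,0,0,0,0,0,0]]
  ]
}}

```text
time: 19.6
tool_pos: [0.5313, 0.196, 0.2043]
tool_rot: [-0.0, 0.88, 0.474, 0.001]
contact_force: [3.1, 3.9, 1.6]
gripper_width: 0.322
grasp_force: 59.7
```

```bash
python3 st.py
```

```text
[0.5313 0.196  0.2043] [3.1 3.9 1.6] [ 1.062 -0.613  0.038] [0.2212 0.8031] 0.227
```

{"method": "play_rows", "body": {
  "series": [
    [[0.0003,0.0002,0,0,0,-3,0],[0,0,0,0,0,-3,0],[0,0,0,0,0,0,0]]
  ]
}}

```text
time: 19.9
tool_pos: [0.5315, 0.196, 0.2043]
tool_rot: [-0.0, 0.904, 0.428, 0.001]
contact_force: [2.6, 4.2, 2.5]
gripper_width: 0.32
grasp_force: 59.7
```

```bash
python3 st.py
```

```text
[0.5315 0.196  0.2043] [2.6 4.2 2.5] [ 1.102 -0.617 -0.004] [0.2214 0.9078] 0.203
```

{"method": "play_rows", "body": {
  "series": [
    [[0.0003,0.0002,0,0,0,-3,0],[0,0,0,0,0,-3,0],[0,0,0,0,0,0,0]]
  ]
}}

```text
time: 20.2
tool_pos: [0.5318, 0.196, 0.2043]
tool_rot: [-0.0, 0.925, 0.38, 0.001]
contact_force: [2.9, 4.3, 2.9]
gripper_width: 0.322
grasp_force: 59.7
```

```bash
python3 st.py
```

```text
[0.5318 0.196  0.2043] [2.9 4.3 2.9] [ 1.082 -0.635  0.01 ] [0.2215 1.0125] 0.225
```

{"method": "play_rows", "body": {
  "series": [
    [[0.0003,0.0002,0,0,0,-3,0],[0,0,0,0,0,-3,0],[0,0,0,0,0,0,0]]
  ]
}}

```text
time: 20.5
tool_pos: [0.532, 0.1961, 0.2043]
tool_rot: [-0.0, 0.944, 0.331, 0.001]
contact_force: [2.5, 4.4, 3.3]
gripper_width: 0.323
grasp_force: 59.7
```

```bash
python3 st.py
```

```text
[0.532  0.1961 0.2043] [2.5 4.4 3.3] [ 0.959 -0.631 -0.049] [0.2217 1.1175] 0.223
```

{"method": "play_rows", "body": {
  "series": [
    [[0.0003,0.0002,0,0,0,-3,0],[0,0,0,0,0,-3,0],[0,0,0,0,0,0,0]]
  ]
}}

```text
time: 20.8
tool_pos: [0.5322, 0.1961, 0.2043]
tool_rot: [0.0, 0.96, 0.281, 0.0]
contact_force: [3.0, 4.2, 4.4]
gripper_width: 0.318
grasp_force: 59.7
```

```bash
python3 st.py
```

```text
[0.5322 0.1961 0.2043] [3.  4.2 4.4] [ 0.872 -0.694  0.036] [0.2218 1.2224] 0.222
```

{"method": "play_rows", "body": {
  "series": [
    [[0.0003,0.0002,0,0,0,-3,0],[0,0,0,0,0,-3,0],[0,0,0,0,0,0,0]]
  ]
}}

```text
time: 21.1
tool_pos: [0.5325, 0.1961, 0.2043]
tool_rot: [0.0, 0.973, 0.231, 0.0]
contact_force: [1.5, 3.4, 4.3]
gripper_width: 0.318
grasp_force: 59.8
```

```bash
python3 st.py
```

```text
[0.5325 0.1961 0.2043] [1.5 3.4 4.3] [ 0.823 -0.61  -0.012] [0.2219 1.3273] 0.221
```

{"method": "play_rows", "body": {
  "series": [
    [[0.0002,0,0,0,0,-3,0],[0,0,0,0,0,-3,0],[0,0,0,0,0,0,0]]
  ]
}}

```text
time: 21.4
tool_pos: [0.5326, 0.196, 0.2043]
tool_rot: [0.0, 0.984, 0.179, 0.0]
contact_force: [1.9, 2.2, 3.6]
gripper_width: 0.318
grasp_force: 59.8
```

```bash
python3 st.py
```

```text
[0.5326 0.196  0.2043] [1.9 2.2 3.6] [ 0.663 -0.615 -0.012] [0.2218 1.432 ] 0.22
```

{"method": "play_rows", "body": {
  "series": [
    [[0,0,0,0,0,-3,0],[0,0,0,0,0,-3,0],[0,0,0,0,0,0,0]]
  ]
}}

```text
time: 21.7
tool_pos: [0.5328, 0.196, 0.2043]
tool_rot: [0.0, 0.992, 0.128, 0.0]
contact_force: [3.0, 2.2, 4.0]
gripper_width: 0.322
grasp_force: 59.8
```

```bash
python3 st.py
```

```text
[0.5328 0.196  0.2043] [3.  2.2 4. ] [ 0.514 -0.866  0.155] [0.2218 1.5363] 0.382
```

{"method": "play_rows", "body": {
  "series": [
    [[0,0,0,0,0,-1.5,0],[0,0,0,0,0,0,0]]
  ]
}}

```text
time: 21.9
tool_pos: [0.5328, 0.196, 0.2042]
tool_rot: [0.0, 0.993, 0.114, 0.0]
contact_force: [3.8, 1.7, 4.7]
gripper_width: 0.324
grasp_force: 59.9
```

```bash
python3 st.py
```

```text
[0.5328 0.196  0.2042] [3.8 1.7 4.7] [ 0.397 -1.027  0.274] [0.2218 1.5643] 0.411
```

{"method": "play_rows", "body": {
  "series": [
    [[0,0,0,0,0,-1.5,0],[0,0,0,0,0,0,0],[0,0,0,0,0,0,0]]
  ]
}}

```text
time: 22.2
tool_pos: [0.5328, 0.196, 0.2042]
tool_rot: [0.0, 0.995, 0.101, 0.0]
contact_force: [5.2, 0.8, 4.4]
gripper_width: 0.318
grasp_force: 59.8
```

```bash
python3 st.py
```

```text
[0.5328 0.196  0.2042] [5.2 0.8 4.4] [ 0.181 -1.131  0.406] [0.2218 1.5912] 0.436
```

{"method": "play_rows", "body": {
  "series": [
    [[0,0,0,0,0,3,0],[0,0,0,0,0,1.5,0],[0,0,0.002,0,0,0,0],[0,0,0.004,0,0,0,0],[0,0,0.008,0,0,0,0],[0,0,0.01,0,0,0,0],[0,0,0.015,0,0,0,0],[0,0,0.015,0,0,0,0],[0,0,0.011,0,0,0,0],[0,0,0,0,0,0,0]]
  ]
}}

```text
time: 23.2
tool_pos: [0.5333, 0.1965, 0.2723]
tool_rot: [-0.0, 0.99, 0.139, 0.002]
contact_force: [-0.4, 0.1, -1.2]
gripper_width: 0.316
grasp_force: 64.4
```

```bash
python3 st.py
```

```text
[0.5333 0.1965 0.2723] [-0.4  0.1 -1.2] [-0.001 -0.017 -0.042] [0.2221 1.5133] 0.001
```

{"method": "play_rows", "body": {
  "series": [
    [[0.001,-0.03,0,0,0,0,0],[0.001,-0.045,0,0,0,0,0],[0.001,-0.045,0,0,0,0,0],[0.001,-0.045,0,0,0,0,0],[0.001,-0.045,0,0,0,0,0],[0.001,-0.045,0,0,0,0,0],[0,-0.04,0,0,0,0,0],[0,-0.025,0,0,0,0,0],[0,0,0,0,0,0,0],[0,0,0,0,0,0,0]]
  ]
}}

```text
time: 24.2
tool_pos: [0.5381, -0.1238, 0.2687]
tool_rot: [-0.001, 0.99, 0.139, -0.0]
contact_force: [0.1, 0.1, -1.7]
gripper_width: 0.323
grasp_force: 64.4
```

{"method": "play_rows", "body": {
  "series": [
    [[0,0,-0.03,0,0,0,0],[0,0,-0.04,0,0,0,0],[0,0,-0.04,0,0,0,0],[0,0,-0.02,0,0,0,0],[0,0,0,0,0,0,0],[0,0,0,0,0,0,0]]
  ]
}}

```text
time: 24.8
tool_pos: [0.5387, -0.1228, 0.1396]
tool_rot: [-0.0, 0.99, 0.14, 0.0]
contact_force: [-0.1, -1.0, -1.5]
gripper_width: 0.322
grasp_force: 64.3
```

{"method": "play_rows", "body": {
  "series": [
    [[0.0008,-0.001,-0.004,0,0,0,0],[0,0,-0.004,0,0,0,0],[0,0,-0.004,0,0,0,0],[0,0,-0.004,0,0,0,0],[0,0,0,0,0,0,0]]
  ]
}}

```text
time: 25.3
tool_pos: [0.5395, -0.1251, 0.1247]
tool_rot: [0.0, 0.99, 0.139, 0.0]
contact_force: [-2.5, -1.6, 0.1]
gripper_width: 0.32
grasp_force: 64.5
```

{"method": "play_rows", "body": {
  "series": [
    [[-0.001,-0.0006,-0.005,0,0,0,0],[0,0,-0.008,0,0,0,0],[0,0,-0.008,0,0,0,0],[0,0,-0.006,0,0,0,0],[0,0,0,0,0,0,0],[0,0,0,0,0,0,0]]
  ]
}}

```text
time: 25.9
tool_pos: [0.5381, -0.1253, 0.0955]
tool_rot: [-0.0, 0.99, 0.139, -0.0]
contact_force: [0.4, -0.2, -0.7]
gripper_width: 0.321
grasp_force: 64.4
```

Lower the last 1.5 mm, release and retreat.

{"method": "play_rows", "body": {
  "series": [
    [[0,0,-0.0015,0,0,0,0],[0,0,0,0,0,0,0],[0,0,0,0,0,0,1],[0,0,0,0,0,0,1],[0,0,0,0,0,0,1],[0,0,0,0,0,0,1],[0,0,0,0,0,0,1],[0,0,0,0,0,0,1]]
  ]
}}

```text
time: 26.7
tool_pos: [0.5382, -0.1254, 0.0946]
tool_rot: [0.0, 0.99, 0.139, 0.0]
contact_force: [-0.2, 0.8, 0.1]
gripper_width: 0.999
grasp_force: 0.0
```

{"method": "play_rows", "body": {
  "series": [
    [[0,0,0.02,0,0,0,1],[0,0,0.04,0,0,0,1],[0,0,0.05,0,0,0,1],[0,0,0.05,0,0,0,1],[-0.03,0,0.03,0,0,0,1],[-0.04,0,0,0,0,0,1],[-0.04,0,0,0,0,0,1],[-0.03,0,0,0,0,0,1],[0,0,0,0,0,0,1],[0,0,0,0,0,0,1]]
  ]
}}

```text
time: 27.7
tool_pos: [0.3982, -0.1255, 0.2848]
tool_rot: [0.0, 0.99, 0.139, 0.001]
contact_force: [0.4, -0.3, 0.7]
gripper_width: 0.998
grasp_force: 0.0
```

Run:
```python
from h import *
a=grab('top');b=grab('side')
c=lambda f,x,y,w,h:cv2.convertScaleAbs(cv2.resize(f['frame'][y:y+h,x:x+w],(400,300),interpolation=cv2.INTER_CUBIC),alpha=1.6)
im=np.vstack([np.hstack([c(a,231,204,60,45),c(a,350,196,80,60)]),np.hstack([c(b,310,155,60,45),c(b,320,255,80,60)])])
cv2.imwrite('pics/crop7.png',im)
```

```text
(no output)
```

View pics/crop7.png

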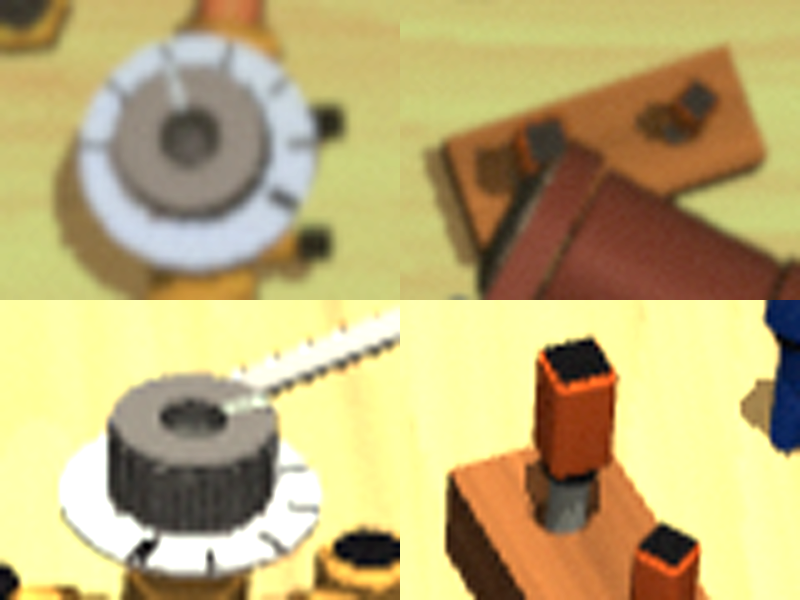

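The top crop shows the pointer still on line 4 at (167,53), and the side crop shows the driver upright in its hole at (575,430). I'll hand in the job.

```bash
python3 -c "
from plant import manip
print(manip.job_done())"
```

```text
the job is handed in; nothing more can be done
None
```

I turned the wheel to line 4, ran the lock screw to its stop at about 0.4 N m, and stood the larger driver back in its hole. I handed the job in at about 28 s, but it returned no verdict.

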